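# Put two jars away behind a bypass sliding door

## Robot

A 6-joint arm with a two-finger parallel gripper is mounted at the origin on a cart in front of the work surface, level with it; the furniture and walls round the work are solid. World frame = base frame: x ahead of the robot, y to its left, z up, the work surface at z = 0. Lengths are in m, angles in rad, forces in N, time in s.
With the tool pointing down it reaches from about 0.25 to 0.775 m from the base axis. Payload 4 kg.
Tool frame: the origin (TCP) lies on the centre line of the jaws, within the pads' length; the fingertips stand 8 mm ahead of it and the grasp point (between the pads) lies 11 mm behind it; z points along the fingers, y is the direction in which the jaws open and shut (so a half turn about z gives the same grasp; the last joint's range is limited). The gripper opens to 94 mm and grips with 3 to 60 N. Pads are 16 mm wide; open, the fingers measure 119 mm over their backs; the gripper's body (75 mm by 177 mm) begins 78 mm behind the grasp point.
Start: joints at [-1.372, 0.087, 1.371, -0, 1.684, -0.103], TCP at [0.163, -0.525, 0.214] pointing down, gripper open.
Joint ranges: [-3.1, 3.1], [-0.76, 2.03], [0.27, 2.55], [-1.08, 4.22], [0.17, 2.65], [-2.57, 2.57]. Speed limits (rad/s): [2.79, 2.79, 3.14, 3.14, 3.14, 3.14].

## Interface

Orientations are given as [roll, pitch, yaw] about the fixed x, y, z axes, in that order (R = Rz(yaw) Ry(pitch) Rx(roll)).
In Python, from bench import * gives the robot as it stands.
- The arm moves only by the tool step_arm, never from a script. Its argument "steps" is a list of rows, each an object of numbers: "jaw": the opening, from 0 (shut) to 1 (fully open); "tx", "ty", "tz": the shift along the tool's x, y, z in m; "ax", "ay", "az": the turn, a rotation vector about the tool's x, y, z in rad. In form: [{"jaw": .., "tx": .., "ty": .., "tz": .., "ax": .., "ay": .., "az": ..}, ...]. A call has 1 to 8 rows; each row is the pose to reach, as a shift and turn from the pose measured when the call began, along the tool's axes at that moment; what a row does not reach only later rows make up. A row lasts 1/10 s, in which the tool goes at most 50 mm and 8.59 degrees, less where a joint would pass 70% of its speed; a pose out of reach is approached as far as the arm can. A call with a gripper value outside its range is refused whole. The fingers move at their own pace and stop on an object; the grip force is fixed at half the most. Time passes only in rows, so rows that repeat a pose let the fingers close. It gives the time, the measured TCP pose, the force and the opening at its end, in the units of the state.
- get_obs(): the state, without advancing time (a new reading comes with each control period).
- snapshot(name): name is "side" or "top" or "wrist"; returns (picture, depth): 384x512x3 uint8, red, green, blue; 384x512 float32, m along the optical axis (not along the pixel's ray), 0 where there is no reading.
- camera_model(name): a dict with "intrinsics" (3x3 intrinsics, pixels), "origin" and "orientation" of the camera in the world. Camera axes: x right, y down, z forward; pixel columns grow to the right and rows downward; lengths in m; the calibration is good to about 2 mm. A picture is of the moment at which its call begins: read the wrist's pose just before it. camera_model takes no time and is no camera call; for the wrist camera it gives the pose at the moment of the call.
- close_job(): hands the job in, once; it reports no verdict.
Trained networks look in the newest picture that a camera, given by its name, has taken for a name from the list of things; names that differ only in an ending like _2 or _b are one class to them, and where a whole thing is asked for, a point or a joint stands for the part that bears it (a point fixed in the world has none). Each returns a list of dicts, best first, with "confidence" (0 to 1); they miss things now and then, are a little off and sometimes report something else, mostly with a low value. They report only what shows in the picture. A call takes as long as a camera call.
- silhouettes(camera, query): "pixels" (384x512 bool, what is visible of it) and "rect" ([left, top, right, bottom] in pixels, round what is visible of it).
The state is a dict: "time": time; "joint_positions": joint angles; "qvel": joint speeds; "joint_torque": joint torques, N m; "tool_pos": TCP position; "ee_rot": TCP orientation; "wrist_force": force on the tool from outside, world axes, zero at the start; "wrist_torque": the same for the moment, N m; "width": finger opening in m.
Only numpy, scipy, OpenCV 4.12 (cv2) and the standard library are available. Lean on these libraries where they do the work, as an engineer would, in place of code of your own. Each camera call takes 0.05 s, during which the arm holds its last target. There are 200 camera calls.

## Task

Put the two jars away in the storage case: slide open the door over its empty, cork-lined bay, stand the tall red-lidded spice jar gently in the back half of that bay first, then the squat metal-lidded jar gently in the front half. Then slide the door fully shut so that both doors are closed, both jars stand upright inside, and nothing else has been disturbed.

Things in the scene. Friction and masses are not known exactly. Their poses are not given: they have to be found in the camera images.
- case: White storage case, fixed, on a wooden board (top 16 mm above the worktop). 220 mm deep (x), 354 wide (y). Origin: centre of its underside; x points to its back (away from the robot), y to its left, z up. Two bays, left and right, each 200 mm deep, 165 wide, centred at y = +86.5 and -86.5, floor at z = 8. Walls 8 mm thick, front and back 10. The open top is covered by two see-through sliding doors.
- case_top (a point): Middle of the case's top, 122 mm above its origin. The top slopes 12 degrees up to the back: wall tops at z = 122 + 0.2126 x mm. Rails along the front and back edges stand 24 mm higher. The doors run along y in two tracks and pass over each other: above the wall tops the right panel takes 2 to 8 mm, the left 14 to 20. The tall jar fits under them only in the back half.
- door_left (a joint): Left door (+y side of the case, upper track), m. 0 = closed; grows as it slides towards -y of the case, over the other door, to 0.147 (fully open; the way in is then 144 mm wide, at the outer side of the bay). Stays where left; about 2 N moves it.
- door_left_pull (a point): Top centre of the left door's pull: upright dark steel rail on its outer edge, 8 mm thick (y), 80 mm long (x, along the slope), standing 26 mm above its panel. It can be pushed from either side. Axes as the case. With the door closed it lies at x = -10, y = +168, z = 167 mm in the case's frame.
- door_right (a joint): Right door (-y side of the case, lower track), m. 0 = closed; grows as it slides towards +y of the case, under the other door, to 0.147 (fully open; the way in is then 144 mm wide, at the outer side of the bay). Stays where left; about 2 N moves it.
- door_right_pull (a point): Top centre of the right door's pull: like the left one, but standing 38 mm above its own panel; with the door slid under the left one it still stands 26 mm above the left panel. With the door closed it lies at x = -10, y = -168, z = 167 mm in the case's frame.
- mat: Cork mat, 196 x 161 x 3 mm, fixed, on the floor of one bay of the case (either one): the empty bay. Origin: on its underside, 45 mm behind the bay's centre (towards the back of the case), so the bay runs from x = -145 to +55 mm and y = -82 to +82 mm here; axes as the case.
- tall_jar_mid (a point): The tall jar: round spice jar with a red lid, diameter 45, height 106 mm. Point on its axis half-way up; z is its axis, up when it stands.
- short_jar_mid (a point): The short jar: squat round jar with a metal lid and paper label, diameter 58, height 68 mm. Point on its axis half-way up; z is its axis, up when it stands.
- jam_jar_mid (a point): Jam jar, diameter 71, height 110 mm, standing in the back of the bay without cork. Not to be disturbed. Point on its axis half-way up; z is its axis, up when it stands.
- mill_mid (a point): Shaker with a grey top, diameter 44, height 90 mm, standing close by the tall jar. Not to be disturbed. Point on its axis half-way up; z is its axis, up when it stands.
- white_lid_jar_mid (a point): Spice jar with a white lid, diameter 47, height 98 mm, standing close by the short jar. Not to be disturbed. Point on its axis half-way up; z is its axis, up when it stands.
- mug_mid (a point): Dark green mug, 86 x 144 mm with its handle, height 96 mm, in front of the case. Not to be disturbed. Point on its axis half-way up; z is its axis, up when it stands.
- squeeze_bottle_mid (a point): Upright squeeze bottle, 39 x 66 mm, height 186 mm, behind and right of the case. Not to be disturbed. Point on its axis half-way up; z is its axis, up when it stands.
- spray_can_mid (a point): Spray can with a green cap, diameter 58, height 187 mm, behind and left of the case. Not to be disturbed. Point on its axis half-way up; z is its axis, up when it stands.

How it is judged:
On the way, in this order (a step that is already met when the one before it is completed fails the run):
1. a door has been slid open, at least 60 mm (value of joint any of door_left, door_right above 0.06 m).
2. the tall jar stands upright in the back half of the cork-lined bay, let go (x of tall_jar_mid in the frame of mat between -0.035 and 0.055 m and y of tall_jar_mid in the frame of mat between -0.083 and 0.083 m and z of tall_jar_mid in the frame of mat between 0.051 and 0.068 m and angle between tall_jar_mid's own z axis and vertical below 0.15 rad and contact force between tall_jar and the fingers below 0.2 N and linear speed of tall_jar below 0.03 m/s), for 0.2 s.
3. the short jar stands upright in the front half of that bay, let go, with the tall jar still behind it (x of short_jar_mid in the frame of mat between -0.145 and -0.055 m and y of short_jar_mid in the frame of mat between -0.083 and 0.083 m and z of short_jar_mid in the frame of mat between 0.032 and 0.049 m and angle between each of short_jar_mid, tall_jar_mid's own z axis and vertical below 0.15 rad and contact force between short_jar and the fingers below 0.2 N and linear speed of short_jar below 0.03 m/s and x of tall_jar_mid in the frame of mat between -0.035 and 0.055 m and y of tall_jar_mid in the frame of mat between -0.083 and 0.083 m and z of tall_jar_mid in the frame of mat between 0.051 and 0.068 m), for 0.2 s.
At the end, for the whole second after the job is handed in: Both jars stand upright (within 0.15 rad) on the floor of the cork-lined bay, at rest, the centre of the tall one in the back half (at least 10 mm behind the bay's middle) and that of the short one in the front half (at least 10 mm before it); both doors are closed to within 12 mm (all of step 3 and value of joint each of door_left, door_right below 0.012 m and contact force between tall_jar and the fingers below 0.2 N and linear speed of tall_jar below 0.03 m/s); the robot touches nothing.
It fails at once if the jam jar in the other bay is disturbed (moved over 25 mm or tipped over 0.4 rad) (distance of jam_jar_mid from where it was at the start of the episode above 0.025 m or angle between jam_jar_mid's own z axis and vertical above 0.4 rad).
It fails at once if the shaker or the white-lidded jar is disturbed (moved over 25 mm or tipped over 0.4 rad) (distance of any of mill_mid, white_lid_jar_mid from where it was at the start of the episode above 0.025 m or angle between any of mill_mid, white_lid_jar_mid's own z axis and vertical above 0.4 rad).
It fails at once if the mug, squeeze bottle or spray can is disturbed (moved over 25 mm or tipped over 0.4 rad) (distance of any of mug_mid, squeeze_bottle_mid, spray_can_mid from where it was at the start of the episode above 0.025 m or angle between any of mug_mid, squeeze_bottle_mid, spray_can_mid's own z axis and vertical above 0.4 rad).
It fails at once if a jar is dropped into the bay (over 0.6 m/s, as after a fall of 18 mm, within 40 mm of the mat) ((z of tall_jar_mid in the frame of mat below 0.096 m and x of tall_jar_mid in the frame of mat between -0.145 and 0.055 m and y of tall_jar_mid in the frame of mat between -0.083 and 0.083 m and linear speed of tall_jar above 0.6 m/s) or (z of short_jar_mid in the frame of mat below 0.077 m and x of short_jar_mid in the frame of mat between -0.145 and 0.055 m and y of short_jar_mid in the frame of mat between -0.083 and 0.083 m and linear speed of short_jar above 0.6 m/s)).
It also fails if it takes over 69 s, if anything falls off the work surface, if the arm or the gripper's body presses on something with over 40 N, if the wrist force passes 120 N, or if a joint passes its speed limit or range.

## Working session

There is one attempt and no reset: what is moved stays moved. The work goes in short steps, Python scripts to look and compute and a tool call to move; the robot and the scene stay as the last step left them, time stands still between calls to the robot, and variables do not carry over. Pictures are saved under pics/ and viewed, about 8 in all and at most 12, crops included, and the job is handed in when it is done.

Besides the shell and the picture viewer there is one more tool, called by a JSON object that holds its "op" and its "data", one argument or row to a line. step_arm: Moves the arm, as the interface text tells. Its arguments: {"type":"object","properties":{"steps":{"type":"array"}},"required":["steps"]}

```bash
mkdir -p pics; ls; cat > h.py <<'E'
from bench import *
import numpy as np, cv2
from scipy.spatial.transform import Rotation as R
def snap(c):
    p,d=snapshot(c); m=camera_model(c); return p,d,m
def pts(d,m,mask):
    v,u=np.nonzero(mask&(d>0)); z=d[v,u]; K=np.array(m["intrinsics"])
    P=np.c_[(u-K[0,2])/K[0,0]*z,(v-K[1,2])/K[1,1]*z,z]
    o=np.array(m["orientation"])
    Rm=o if o.shape==(3,3) else R.from_euler('xyz',o).as_matrix()
    return P@Rm.T+np.array(m["origin"])
def save(p,n): cv2.imwrite('pics/'+n+'.png',p[...,::-1])
E
python3 - <<'E'
from h import *
o=get_obs(); print({k:np.round(v,3) for k,v in o.items()})
ims=[]
for c in("top","side"):
    p,d,m=snap(c); ims.append(p); print(c,m)
    for q in ["case","door_left_pull","door_right_pull","mat","tall_jar_mid","short_jar_mid","jam_jar_mid","mill_mid","white_lid_jar_mid","mug_mid","squeeze_bottle_mid","spray_can_mid"]:
        for s in silhouettes(c,q)[:2]:
            P=pts(d,m,s["pixels"])
            if len(P)<5: print(q,s["confidence"],"few");continue
            lo,hi=np.percentile(P,[3,97],axis=0)
            T=P[P[:,2]>np.percentile(P[:,2],95)-.006]
            print(q,round(s["confidence"],2),s["rect"],len(P),"lo",lo.round(3),"hi",hi.round(3),"topc",((T.min(0)+T.max(0))/2).round(3))
    save(p,c+"0")
cv2.imwrite('pics/both.png',cv2.resize(np.hstack(ims),None,fx=.78,fy=.78)[...,::-1])
E
```

```text
pics
{'time': np.float64(0.0), 'joint_positions': array([-1.372,  0.088,  1.372, -0.   ,  1.684, -0.103]), 'qvel': array([ 0.   ,  0.001, -0.002,  0.001,  0.001,  0.   ]), 'joint_torque': array([-0.0000e+00, -3.4019e+01, -3.0243e+01,  7.2000e-02,  3.3000e-02,
       -0.0000e+00]), 'tool_pos': array([ 0.163, -0.525,  0.212]), 'ee_rot': array([-3.139, -0.   ,  0.302]), 'wrist_force': array([-0.36 ,  0.588,  0.561]), 'wrist_torque': array([-0.004,  0.025,  0.035]), 'width': np.float64(0.094)}
top {'intrinsics': array([[351.06967086,   0.        , 256.32646509],
       [  0.        , 351.06967086, 198.15006536],
       [  0.        ,   0.        ,   1.        ]]), 'origin': array([ 0.46015087, -0.06510419,  1.09613594]), 'orientation': array([-3.00458779, -0.03586001, -1.59342198])}
case 0.93 [179.8, 150.2, 308.6, 241.1] 10578 lo [ 0.495 -0.232  0.127] hi [0.701 0.092 0.182] topc [ 0.631 -0.074  0.183]
door_left_pull 0.7 [180.2, 154.2, 248.6, 235.7] 5024 lo [ 0.507 -0.069  0.137] hi [0.699 0.093 0.18 ] topc [0.636 0.011 0.183]
door_left_pull 0.43 [335.4, 189.8, 356.2, 206.8] 333 lo [ 0.5
[... 2833 characters left out ...]
 [0.595 0.219 0.104] topc [0.579 0.161 0.136]
mill_mid 0.21 [157.2, 196.9, 194.9, 247.9] 1399 lo [ 0.381 -0.104  0.028] hi [ 0.456 -0.009  0.111] topc [ 0.419 -0.044  0.11 ]
white_lid_jar_mid 0.88 [287.7, 296.0, 310.8, 322.8] 569 lo [ 0.581 -0.391  0.03 ] hi [ 0.622 -0.349  0.115] topc [ 0.605 -0.367  0.113]
mug_mid 0.94 [155.7, 196.5, 197.1, 252.8] 1457 lo [ 0.381 -0.107  0.023] hi [ 0.457 -0.009  0.111] topc [ 0.42  -0.044  0.11 ]
mug_mid 0.37 [206.0, 167.9, 313.5, 265.7] 5771 lo [ 0.503 -0.239  0.125] hi [ 0.688 -0.078  0.171] topc [ 0.622 -0.161  0.176]
squeeze_bottle_mid 0.76 [334.5, 272.8, 367.1, 310.4] 913 lo [ 0.693 -0.415  0.03 ] hi [ 0.731 -0.366  0.199] topc [ 0.718 -0.385  0.196]
```

View pics/top0.png

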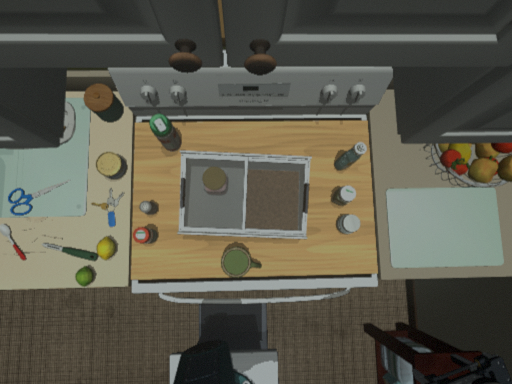

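View pics/side0.png

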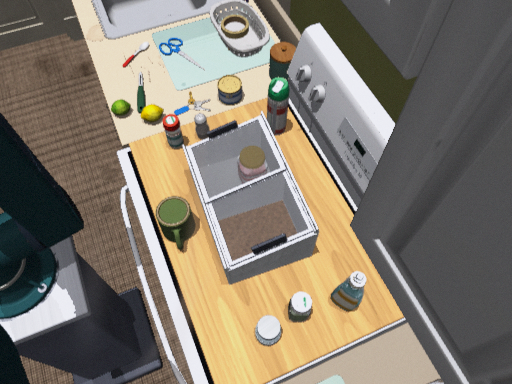

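The cork bay is on the right (brown at top-image px ~272,197). The jam jar is in the left bay (215,180), the dark pulls are at (183,193) and (306,198), the tall jar at (143,235) and the short jar at (349,224). Next I fit the case's pose.

```bash
cat >> h.py <<'E'
def goto(x,y,z,yaw,down=True):
    """tool-frame shift/turn from now to a tool-down pose"""
    o=get_obs(); R0=R.from_euler('xyz',o["ee_rot"]); R1=R.from_euler('xyz',[np.pi,0,yaw])
    t=R0.inv().apply(np.array([x,y,z])-o["tool_pos"]); a=(R0.inv()*R1).as_rotvec()
    print("now",np.round(o["tool_pos"],4),np.round(o["ee_rot"],3),"w",round(float(o["width"]),4),"F",np.round(o["wrist_force"],1),"t",round(float(o["time"]),2))
    print("-> t",t.round(4),"a",a.round(3),"rows",round(max(np.linalg.norm(t)/.05,np.linalg.norm(a)/.1499),1))
E
python3 - <<'E'
from h import *
for c in("top","side"):
    p,d,m=snap(c)
    al=np.ones(d.shape,bool); K=d>0
    full=np.full(d.shape+(3,),np.nan); full[K]=pts(d,m,al)
    g=p.astype(int).max(2)
    z=full[...,2]
    mk=(g<75)&(z>.15)&(z<.2)&(full[...,0]>.5)&(full[...,0]<.72)
    n,l,st,ce=cv2.connectedComponentsWithStats(mk.astype(np.uint8))
    for i in range(1,n):
        if st[i,4]>25:
            P=full[l==i]; T=P; (cx,cy),(w,h),a=cv2.minAreaRect(T[:,:2].astype(np.float32)); v=cv2.fitLine(T[:,:2].astype(np.float32),cv2.DIST_HUBER,0,.01,.01).ravel()
            print(c,"pull",st[i,:4],"med",np.median(P,0).round(4),"rect",round(cx,4),round(cy,4),round(w,3),round(h,3),round(a,1),"line",v[:2].round(3),"z",np.nanpercentile(P[:,2],[5,95]).round(3))
    s=silhouettes(c,"case")[0]["pixels"]
    P=full[s&(z>.115)]; P=P[~np.isnan(P[:,0])]
    print(c,"case rect",cv2.minAreaRect(P[:,:2].astype(np.float32)))
    b=z[(full[...,0]>.55)]; 
    hi=(z>.3)&(full[...,2]<1.0); P=full[hi]; print("high x min",[ (zz,np.nanpercentile(P[(P[:,2]>zz)&(P[:,0]>.2),0],1) if (P[:,2]>zz).any() else 0) for zz in(.3,.5,.7)])
goto(.5,-.3,.25,0)
E
```

```text
top pull [351 149   9   9] med [ 0.7067 -0.3729  0.1633] rect 0.7077 -0.3748 0.026 0.007 46.9 line [0.739 0.674] z [0.152 0.179]
top pull [438 151  11  20] med [ 0.6831 -0.6163  0.1727] rect 0.6798 -0.6232 0.052 0.02 24.1 line [0.965 0.263] z [0.151 0.182]
top pull [497 155  15  27] med [ 0.6517 -0.7748  0.1869] rect 0.657 -0.7742 0.048 0.071 88.0 line [ 1.   -0.03] z [0.168 0.198]
top pull [450 158  15  12] med [ 0.6723 -0.6446  0.186 ] rect 0.6726 -0.6554 0.024 0.059 17.2 line [ 0.439 -0.898] z [0.171 0.197]
top pull [468 159  17  24] med [ 0.6415 -0.6976  0.1742] rect 0.649 -0.7013 0.067 0.027 13.0 line [0.974 0.228] z [0.159 0.181]
top pull [181 178   5  29] med [0.6085 0.0913 0.1773] rect 0.6059 0.0929 0.007 0.073 87.5 line [ 0.999 -0.054] z [0.157 0.189]
top pull [303 184   5  28] med [ 0.5897 -0.2317  0.175 ] rect 0.588 -0.2322 0.005 0.076 87.5 line [ 0.998 -0.061] z [0.155 0.188]
top case rect ((0.5976085662841797, -0.06850624084472656), (0.3543160855770111, 0.22051405906677246), 86.55940246582031)
high x min [(0.3, np.float64(0.21093988011957618)), (0.5, np.float64(0.6213630034878622)), (0.7, np.float64(0.6208353759829008))]
side pull [207 122  30  16] med [0.6046 0.0907 0.1711] rect 0.6037 0.0907 0.006 0.077 85.5 line [ 0.998 -0.063] z [0.158 0.184]
side pull [252 235  35  18] med [ 0.5876 -0.2384  0.1682] rect 0.5859 -0.2381 0.004 0.08 85.6 line [ 0.998 -0.061] z [0.153 0.184]
side case rect ((0.5979979038238525, -0.07230895757675171), (0.35178065299987793, 0.2224242240190506), 87.14402770996094)
high x min [(0.3, np.float64(0.20967141248470533)), (0.5, np.float64(0.6438055243984329)), (0.7, np.float64(0.6437599275508169))]
now [ 0.1635 -0.5252  0.2135] [3.141 0.    0.302] w 0.094 F [-1.3  0.4  0.3] t 1.5
-> t [ 0.3883 -0.115  -0.0365] a [0.    0.    0.302] rows 8.1
```

```bash
python3 - <<'E'
from h import *
goto(.54,-.2,.32,-.057)
for c in("top","side"):
    p,d,m=snap(c); P=pts(d,m,d>0)
    for a,b in((-.5,-.25),(-.25,.0),(.0,.3)):
        Q=P[(P[:,1]>a)&(P[:,1]<b)&(P[:,2]>.3)]
        print(c,a,[(x,round(float(np.percentile(Q[abs(Q[:,0]-x)<.03,2],2)),2)) for x in np.arange(.5,1.1,.06) if (abs(Q[:,0]-x)<.03).sum()>5])
E
```

```text
now [ 0.1635 -0.5252  0.2135] [3.141 0.    0.302] w 0.094 F [-1.3  0.4  0.3] t 1.5
-> t [ 0.4562 -0.1985 -0.1065] a [ 0.    -0.     0.359] rows 10.2
top -0.5 [(np.float64(0.6200000000000001), 0.48), (np.float64(0.6800000000000002), 0.47), (np.float64(0.7400000000000002), 0.47), (np.float64(0.8000000000000003), 0.46)]
top -0.25 [(np.float64(0.6200000000000001), 0.76), (np.float64(0.6800000000000002), 0.77)]
top 0.0 [(np.float64(0.6200000000000001), 0.52), (np.float64(0.6800000000000002), 0.47), (np.float64(0.7400000000000002), 0.47), (np.float64(0.8000000000000003), 0.46)]
side -0.5 [(np.float64(0.6200000000000001), 0.49), (np.float64(0.6800000000000002), 0.52)]
side -0.25 [(np.float64(0.6200000000000001), 0.75), (np.float64(0.9800000000000004), 0.3)]
side 0.0 [(np.float64(0.9800000000000004), 0.3)]
```

{"op": "step_arm", "data": {
  "steps": [
    {"jaw": 0.35,"tx": 0.456,"ty": -0.198,"tz": -0.1065,"az": 0.359},
    {"jaw": 0.35,"tx": 0.456,"ty": -0.198,"tz": -0.1065,"az": 0.359},
    {"jaw": 0.35,"tx": 0.456,"ty": -0.198,"tz": -0.1065,"az": 0.359},
    {"jaw": 0.35,"tx": 0.456,"ty": -0.198,"tz": -0.1065,"az": 0.359},
    {"jaw": 0.35,"tx": 0.456,"ty": -0.198,"tz": -0.1065,"az": 0.359},
    {"jaw": 0.35,"tx": 0.456,"ty": -0.198,"tz": -0.1065,"az": 0.359},
    {"jaw": 0.35,"tx": 0.456,"ty": -0.198,"tz": -0.1065,"az": 0.359},
    {"jaw": 0.35,"tx": 0.456,"ty": -0.198,"tz": -0.1065,"az": 0.359}
  ]
}}

```text
invalid input
```

{"op": "step_arm", "data": {
  "steps": [
    {"jaw": 0.35,"tx": 0.11,"ty": -0.053,"tz": -0.03},
    {"jaw": 0.35,"tx": 0.11,"ty": -0.053,"tz": -0.03},
    {"jaw": 0.35,"tx": 0.11,"ty": -0.053,"tz": -0.03}
  ]
}}

```text
invalid input
```

{"op": "step_arm", "data": {
  "steps": [
    {"jaw": 0.35,"tx": 0.456,"ty": -0.198,"tz": -0.1065,"ax": 0,"ay": 0,"az": 0.359},
    {"jaw": 0.35,"tx": 0.456,"ty": -0.198,"tz": -0.1065,"ax": 0,"ay": 0,"az": 0.359},
    {"jaw": 0.35,"tx": 0.456,"ty": -0.198,"tz": -0.1065,"ax": 0,"ay": 0,"az": 0.359},
    {"jaw": 0.35,"tx": 0.456,"ty": -0.198,"tz": -0.1065,"ax": 0,"ay": 0,"az": 0.359},
    {"jaw": 0.35,"tx": 0.456,"ty": -0.198,"tz": -0.1065,"ax": 0,"ay": 0,"az": 0.359},
    {"jaw": 0.35,"tx": 0.456,"ty": -0.198,"tz": -0.1065,"ax": 0,"ay": 0,"az": 0.359},
    {"jaw": 0.35,"tx": 0.456,"ty": -0.198,"tz": -0.1065,"ax": 0,"ay": 0,"az": 0.359},
    {"jaw": 0.35,"tx": 0.456,"ty": -0.198,"tz": -0.1065,"ax": 0,"ay": 0,"az": 0.359}
  ]
}}

```text
time: 2.4
tool_pos: [0.4567, -0.2719, 0.2968]
ee_rot: [3.141, -0.001, -0.057]
wrist_force: [0.0, -1.0, -0.7]
width: 0.0342
```

```bash
python3 - <<'E'
from h import *
p,d,m=snap("wrist"); save(p,"w1"); print(m["origin"],m["orientation"])
full=np.full(d.shape+(3,),np.nan); full[d>0]=pts(d,m,d>0); z=full[...,2]
g=p.astype(int).max(2); mk=(g<75)&(z>.15)&(z<.2)&(full[...,0]>.5)
n,l,st,ce=cv2.connectedComponentsWithStats(mk.astype(np.uint8))
for i in range(1,n):
    if st[i,4]>80:
        P=full[l==i]; print("pull",st[i],np.median(P,0).round(4),cv2.minAreaRect(P[:,:2].astype(np.float32)))
goto(.588,-.2375,.215,-.057)
E
```

```text
[ 0.54354271 -0.26997642  0.46963314] [ 2.8608052   0.00335539 -1.61890361]
pull [ 24   0  31  96 372] [ 0.6146 -0.0667  0.1603] ((0.6083102226257324, -0.0665888786315918), (0.005005763377994299, 0.08447742462158203), 89.02223205566406)
pull [195   7  17  96 901] [ 0.5849 -0.2291  0.1794] ((0.5943678021430969, -0.22660695016384125), (0.011457187123596668, 0.08683077245950699), 89.69844818115234)
now [ 0.4622 -0.2668  0.2983] [-3.139 -0.007 -0.048] w 0.0332 F [1.5 1.5 1.3] t 2.45
-> t [ 0.1237 -0.035   0.0843] a [-0.003 -0.007  0.009] rows 3.1
```

View pics/w1.png

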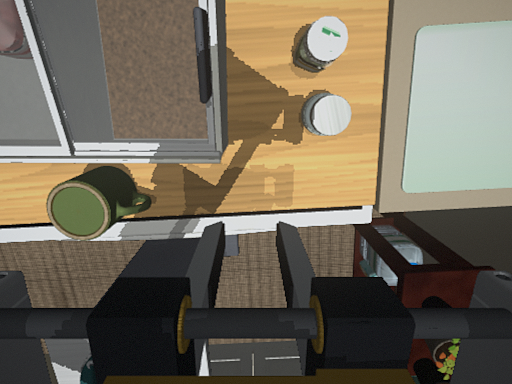

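The wrist view shows the right pull at px (203,55), the cork bay at (150,70), and the white-lid and short jars at (322,45) and (327,115). The arm was still moving when it was taken, so I use the static estimates.

{"op": "step_arm", "data": {
  "steps": [
    {"jaw": 0.4,"tx": 0.124,"ty": -0.033,"tz": 0.084,"ax": 0,"ay": 0,"az": 0.009},
    {"jaw": 0.4,"tx": 0.124,"ty": -0.033,"tz": 0.084,"ax": 0,"ay": 0,"az": 0.009},
    {"jaw": 0.4,"tx": 0.124,"ty": -0.033,"tz": 0.084,"ax": 0,"ay": 0,"az": 0.009},
    {"jaw": 0.4,"tx": 0.124,"ty": -0.033,"tz": 0.084,"ax": 0,"ay": 0,"az": 0.009},
    {"jaw": 0.4,"tx": 0.124,"ty": -0.033,"tz": 0.125,"ax": 0,"ay": 0,"az": 0.009},
    {"jaw": 0.4,"tx": 0.124,"ty": -0.033,"tz": 0.125,"ax": 0,"ay": 0,"az": 0.009},
    {"jaw": 0.4,"tx": 0.124,"ty": -0.033,"tz": 0.125,"ax": 0,"ay": 0,"az": 0.009}
  ]
}}

```text
time: 3.15
tool_pos: [0.5876, -0.2397, 0.1742]
ee_rot: [-3.138, -0.005, -0.058]
wrist_force: [-0.4, 0.3, 0.9]
width: 0.0373
```

```bash
python3 - <<'E'
from h import *
p,d,m=snap("wrist"); save(p,"w2")
# open: 147+3 mm along case +y, plus finger slack
goto(.588-.0+.150*.057,-.235+.150+.010,.175,-.057)
E
```

```text
now [ 0.5885 -0.2403  0.1763] [-3.14  -0.009 -0.058] w 0.0375 F [-0.5 -0.2 -0.1] t 3.2
-> t [-0.0016 -0.1655  0.0016] a [-0.002 -0.009 -0.001] rows 3.3
```

View pics/w2.png

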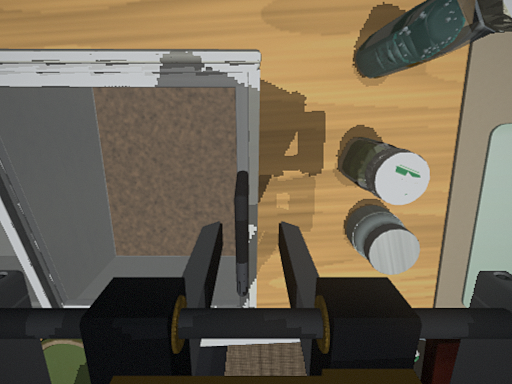

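{"op": "step_arm", "data": {
  "steps": [
    {"jaw": 0.4,"tx": 0,"ty": -0.02,"tz": 0.001,"ax": 0,"ay": 0,"az": 0},
    {"jaw": 0.4,"tx": 0,"ty": -0.045,"tz": 0.001,"ax": 0,"ay": 0,"az": 0},
    {"jaw": 0.4,"tx": 0,"ty": -0.07,"tz": 0.001,"ax": 0,"ay": 0,"az": 0},
    {"jaw": 0.4,"tx": 0,"ty": -0.095,"tz": 0.001,"ax": 0,"ay": 0,"az": 0},
    {"jaw": 0.4,"tx": 0,"ty": -0.12,"tz": 0.001,"ax": 0,"ay": 0,"az": 0},
    {"jaw": 0.4,"tx": 0,"ty": -0.145,"tz": 0.001,"ax": 0,"ay": 0,"az": 0},
    {"jaw": 0.4,"tx": 0,"ty": -0.157,"tz": 0.001,"ax": 0,"ay": 0,"az": 0},
    {"jaw": 0.4,"tx": 0,"ty": -0.163,"tz": 0.001,"ax": 0,"ay": 0,"az": 0}
  ]
}}

```text
time: 4.0
tool_pos: [0.5987, -0.0766, 0.1783]
ee_rot: [-3.141, -0.013, -0.057]
wrist_force: [0.0, -1.8, 2.2]
width: 0.0377
```

{"op": "step_arm", "data": {
  "steps": [
    {"jaw": 0.4,"tx": 0,"ty": 0,"tz": 0,"ax": 0,"ay": 0,"az": 0},
    {"jaw": 0.4,"tx": 0,"ty": 0.008,"tz": -0.04,"ax": 0,"ay": 0,"az": 0},
    {"jaw": 0.6,"tx": 0,"ty": 0.008,"tz": -0.085,"ax": 0,"ay": 0,"az": 0},
    {"jaw": 0.8,"tx": 0,"ty": 0.008,"tz": -0.1,"ax": 0,"ay": 0,"az": 0}
  ]
}}

```text
time: 4.4
tool_pos: [0.598, -0.0856, 0.2845]
ee_rot: [3.141, -0.022, -0.058]
wrist_force: [1.0, -0.5, 1.0]
width: 0.0502
```

```bash
python3 - <<'E'
from h import *
# pull / door position + refined case and jars
for c in("top","side"):
    p,d,m=snap(c)
    full=np.full(d.shape+(3,),np.nan); full[d>0]=pts(d,m,d>0); z=full[...,2]
    g=p.astype(int).max(2); mk=(g<75)&(z>.15)&(z<.2)&(full[...,0]>.5)&(full[...,0]<.66)&(full[...,1]>-.3)
    n,l,st,ce=cv2.connectedComponentsWithStats(mk.astype(np.uint8))
    for i in range(1,n):
        if st[i,4]>25:
            P=full[l==i]; print(c,"pull",st[i,4],np.median(P,0).round(4))
    # cork: brown pixels near floor
    mk=(abs(z-.027)<.012)&(full[...,0]>.5)&(full[...,0]<.71)&(full[...,1]>-.24)&(full[...,1]<-.06)&(p[...,0].astype(int)-p[...,2]>20)
    P=full[mk]; print("cork",len(P),cv2.minAreaRect(P[:,:2].astype(np.float32)) if len(P)>20 else 0)
goto(.5,.215,.25,0)
E
```

```text
top pull 74 [0.6034 0.0908 0.1751]
top pull 45 [ 0.5759 -0.0892  0.1785]
cork 1052 ((0.5920349359512329, -0.16696827113628387), (0.13774389028549194, 0.17901377379894257), 86.9217758178711)
side pull 116 [0.5944 0.0911 0.1694]
side pull 251 [ 0.6016 -0.0945  0.1701]
cork 3245 ((0.6014654636383057, -0.13809433579444885), (0.13085879385471344, 0.194374680519104), 87.11634826660156)
now [ 0.598  -0.0855  0.2829] [ 3.141 -0.021 -0.058] w 0.058 F [1.  0.1 0.2] t 4.5
-> t [-0.1159 -0.2943  0.0304] a [ 0.001 -0.021 -0.058] rows 6.4
```

{"op": "step_arm", "data": {
  "steps": [
    {"jaw": 0.85,"tx": -0.116,"ty": -0.294,"tz": 0.03,"ax": 0,"ay": -0.021,"az": 0},
    {"jaw": 0.85,"tx": -0.116,"ty": -0.294,"tz": 0.03,"ax": 0,"ay": -0.021,"az": 0},
    {"jaw": 0.85,"tx": -0.116,"ty": -0.294,"tz": 0.03,"ax": 0,"ay": -0.021,"az": 0},
    {"jaw": 0.85,"tx": -0.116,"ty": -0.294,"tz": 0.03,"ax": 0,"ay": -0.021,"az": 0},
    {"jaw": 0.85,"tx": -0.116,"ty": -0.294,"tz": 0.03,"ax": 0,"ay": -0.021,"az": 0},
    {"jaw": 0.85,"tx": -0.116,"ty": -0.294,"tz": 0.03,"ax": 0,"ay": -0.021,"az": 0},
    {"jaw": 0.85,"tx": -0.116,"ty": -0.294,"tz": 0.03,"ax": 0,"ay": -0.021,"az": 0},
    {"jaw": 0.85,"tx": -0.116,"ty": -0.294,"tz": 0.03,"ax": 0,"ay": -0.021,"az": 0}
  ]
}}

```text
time: 5.3
tool_pos: [0.4984, 0.216, 0.2484]
ee_rot: [3.14, 0.003, -0.054]
wrist_force: [0.7, -1.0, 0.6]
width: 0.0801
```

```bash
python3 - <<'E'
from h import *
p,d,m=snap("wrist"); save(p,"w3")
for q in("tall_jar_mid","mill_mid"):
    for s in silhouettes("wrist",q)[:2]:
        P=pts(d,m,s["pixels"]); T=P[P[:,2]>np.percentile(P[:,2],97)-.008]
        print(q,s["confidence"],s["rect"],len(T),((T.min(0)+T.max(0))/2).round(4),(T.max(0)-T.min(0)).round(3))
goto(.4985,.2145,.094,-.057)
E
```

```text
tall_jar_mid 0.88 [230.7, 149.8, 269.9, 203.5] 1281 [0.4996 0.2157 0.1207] [0.044 0.043 0.009]
tall_jar_mid 0.71 [320.6, 0.7, 510.5, 185.9] 1780 [0.6055 0.0949 0.1824] [0.08  0.012 0.02 ]
mill_mid 0.82 [229.6, 86.4, 264.4, 126.6] 658 [0.5804 0.2122 0.1023] [0.03 0.03 0.01]
mill_mid 0.41 [359.9, 1.4, 511.1, 179.2] 1573 [0.6059 0.0947 0.1837] [0.08  0.011 0.017]
now [0.5003 0.2131 0.2498] [ 3.14e+00  1.00e-03 -6.00e-02] w 0.0798 F [ 1.   0.3 -1. ] t 5.45
-> t [-0.0018 -0.0015  0.1558] a [ 0.001  0.001 -0.003] rows 3.1
```

View pics/w3.png

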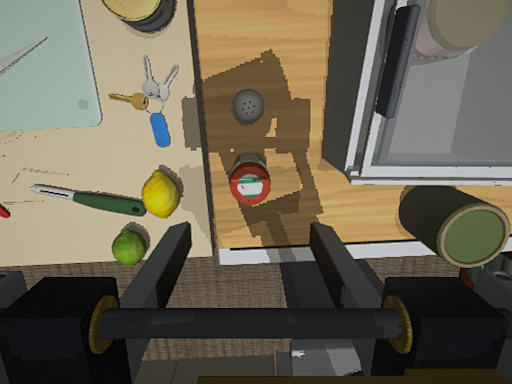

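The wrist view shows the red lid centred between the fingers at px (250,185) and the shaker behind at (248,106), clear of the jaws. Next I descend and grip.

{"op": "step_arm", "data": {
  "steps": [
    {"jaw": 0.85,"tx": 0,"ty": -0.002,"tz": 0.05,"ax": 0,"ay": 0,"az": 0},
    {"jaw": 0.85,"tx": 0,"ty": -0.002,"tz": 0.1,"ax": 0,"ay": 0,"az": 0},
    {"jaw": 0.85,"tx": 0,"ty": -0.002,"tz": 0.14,"ax": 0,"ay": 0,"az": 0},
    {"jaw": 0.85,"tx": 0,"ty": -0.002,"tz": 0.156,"ax": 0,"ay": 0,"az": 0},
    {"jaw": 0.85,"tx": 0,"ty": -0.002,"tz": 0.156,"ax": 0,"ay": 0,"az": 0},
    {"jaw": 0.4,"tx": 0,"ty": -0.002,"tz": 0.156,"ax": 0,"ay": 0,"az": 0},
    {"jaw": 0.2,"tx": 0,"ty": -0.002,"tz": 0.156,"ax": 0,"ay": 0,"az": 0},
    {"jaw": 0.2,"tx": 0,"ty": -0.002,"tz": 0.156,"ax": 0,"ay": 0,"az": 0}
  ]
}}

```text
time: 6.25
tool_pos: [0.5019, 0.2149, 0.096]
ee_rot: [-3.142, -0.003, -0.06]
wrist_force: [-0.9, 1.1, 0.2]
width: 0.0592
```

{"op": "step_arm", "data": {
  "steps": [
    {"jaw": 0.2,"tx": 0,"ty": 0,"tz": 0,"ax": 0,"ay": 0,"az": 0},
    {"jaw": 0.2,"tx": 0,"ty": 0,"tz": 0,"ax": 0,"ay": 0,"az": 0},
    {"jaw": 0.2,"tx": 0,"ty": 0,"tz": -0.02,"ax": 0,"ay": 0,"az": 0},
    {"jaw": 0.2,"tx": 0,"ty": 0,"tz": -0.06,"ax": 0,"ay": 0,"az": 0},
    {"jaw": 0.2,"tx": 0,"ty": 0,"tz": -0.11,"ax": 0,"ay": 0,"az": 0},
    {"jaw": 0.2,"tx": 0,"ty": 0,"tz": -0.16,"ax": 0,"ay": 0,"az": 0},
    {"jaw": 0.2,"tx": 0,"ty": 0,"tz": -0.2,"ax": 0,"ay": 0,"az": 0},
    {"jaw": 0.2,"tx": 0,"ty": 0,"tz": -0.2,"ax": 0,"ay": 0,"az": 0}
  ]
}}

```text
time: 7.05
tool_pos: [0.5034, 0.2158, 0.3042]
ee_rot: [-3.136, -0.017, -0.06]
wrist_force: [0.6, -0.1, -0.6]
width: 0.044
```

```bash
python3 - <<'E'
from h import *
goto(.655,-.172,.30,-.057)
p,d,m=snap("side")
for s in silhouettes("side","tall_jar_mid")[:1]:
    P=pts(d,m,s["pixels"]); print(s["confidence"],s["rect"],np.percentile(P,[2,50,98],axis=0).round(3))
E
```

```text
now [0.5034 0.2158 0.3042] [-3.136 -0.017 -0.06 ] w 0.044 F [ 0.6 -0.1 -0.6] t 7.05
-> t [0.1745 0.3781 0.0052] a [-0.005 -0.017 -0.003] rows 8.3
0.66 [146.5, 64.9, 174.0, 101.0] [[0.478 0.187 0.002]
 [0.494 0.198 0.272]
 [0.52  0.406 0.327]]
```

{"op": "step_arm", "data": {
  "steps": [
    {"jaw": 0.2,"tx": 0.01,"ty": 0.022,"tz": 0,"ax": 0,"ay": 0,"az": 0},
    {"jaw": 0.2,"tx": 0.025,"ty": 0.055,"tz": 0,"ax": 0,"ay": 0,"az": 0},
    {"jaw": 0.2,"tx": 0.044,"ty": 0.096,"tz": 0,"ax": 0,"ay": 0,"az": 0},
    {"jaw": 0.2,"tx": 0.064,"ty": 0.14,"tz": 0,"ax": 0,"ay": 0,"az": 0},
    {"jaw": 0.2,"tx": 0.085,"ty": 0.184,"tz": 0,"ax": 0,"ay": 0,"az": 0},
    {"jaw": 0.2,"tx": 0.105,"ty": 0.228,"tz": 0,"ax": 0,"ay": 0,"az": 0},
    {"jaw": 0.2,"tx": 0.126,"ty": 0.272,"tz": 0,"ax": 0,"ay": 0,"az": 0},
    {"jaw": 0.2,"tx": 0.142,"ty": 0.308,"tz": 0,"ax": 0,"ay": 0,"az": 0}
  ]
}}

```text
time: 7.95
tool_pos: [0.6243, -0.1032, 0.2931]
ee_rot: [-3.14, 0.001, -0.061]
wrist_force: [-0.1, 0.6, -1.7]
width: 0.0439
```

```bash
python3 - <<'E'
from h import *
goto(.655,-.172,.30,-.057)
E
```

```text
now [ 0.6243 -0.1032  0.2931] [-3.14e+00  1.00e-03 -6.10e-02] w 0.0439 F [-0.1  0.6 -1.7] t 7.95
-> t [ 0.0348  0.0668 -0.0071] a [-0.002  0.001 -0.004] rows 1.5
```

{"op": "step_arm", "data": {
  "steps": [
    {"jaw": 0.2,"tx": 0.018,"ty": 0.034,"tz": -0.004,"ax": 0,"ay": 0,"az": 0},
    {"jaw": 0.2,"tx": 0.031,"ty": 0.06,"tz": -0.007,"ax": 0,"ay": 0,"az": 0},
    {"jaw": 0.2,"tx": 0.035,"ty": 0.067,"tz": -0.007,"ax": 0,"ay": 0,"az": 0},
    {"jaw": 0.2,"tx": 0.035,"ty": 0.067,"tz": -0.007,"ax": 0,"ay": 0,"az": 0}
  ]
}}

```text
time: 8.35
tool_pos: [0.6547, -0.1729, 0.2962]
ee_rot: [-3.138, 0.007, -0.063]
wrist_force: [-0.1, 0.8, -2.2]
width: 0.0442
```

```bash
python3 - <<'E'
from h import *
goto(.655,-.172,.11,-.057)
p,d,m=snap("wrist"); p2,d2,m2=snap("side")
cv2.imwrite('pics/w4.png',np.hstack([cv2.resize(p,(400,300)),cv2.resize(p2[60:330,120:400],(400,386))[:300]])[...,::-1])
full=np.full(d.shape+(3,),np.nan); full[d>0]=pts(d,m,d>0)
q=full.reshape(-1,3)
# back rail / outer wall top from wrist depth
a=q[(q[:,2]>.155)&(q[:,2]<.19)&(q[:,0]>.66)&(q[:,0]<.76)&(abs(q[:,1]+.12)<.08)]
print("back rail x",np.percentile(a[:,0],[2,50,98]).round(3),len(a)) if len(a) else print("none")
b=q[(q[:,2]>.11)&(q[:,2]<.16)&(q[:,1]<-.2)&(q[:,1]>-.28)&(q[:,0]>.6)&(q[:,0]<.7)]
print("outer wall y",np.percentile(b[:,1],[2,50,98]).round(3),len(b)) if len(b) else print("none")
E
```

```text
now [ 0.6547 -0.1729  0.2962] [-3.138  0.007 -0.063] w 0.0442 F [-0.1  0.8 -2.2] t 8.35
-> t [ 0.0015 -0.0002  0.1862] a [-0.004  0.007 -0.006] rows 3.7
back rail x [0.662 0.698 0.712] 4501
outer wall y [-0.247 -0.24  -0.236] 914
```

View pics/w4.png

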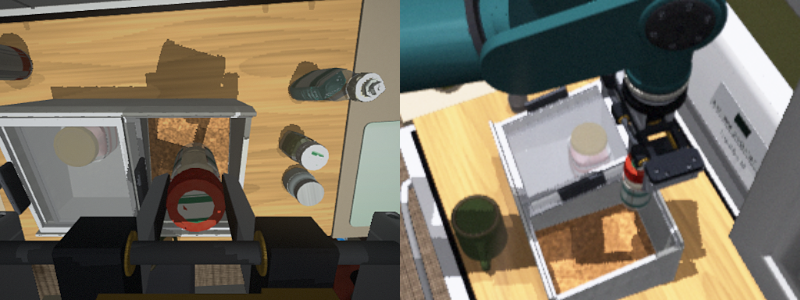

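{"op": "step_arm", "data": {
  "steps": [
    {"jaw": 0.2,"tx": 0.008,"ty": 0.011,"tz": 0.02,"ax": 0,"ay": 0,"az": 0},
    {"jaw": 0.2,"tx": 0.008,"ty": 0.011,"tz": 0.05,"ax": 0,"ay": 0,"az": 0},
    {"jaw": 0.2,"tx": 0.008,"ty": 0.011,"tz": 0.08,"ax": 0,"ay": 0,"az": 0},
    {"jaw": 0.2,"tx": 0.008,"ty": 0.011,"tz": 0.11,"ax": 0,"ay": 0,"az": 0},
    {"jaw": 0.2,"tx": 0.008,"ty": 0.011,"tz": 0.13,"ax": 0,"ay": 0,"az": 0},
    {"jaw": 0.2,"tx": 0.008,"ty": 0.011,"tz": 0.15,"ax": 0,"ay": 0,"az": 0},
    {"jaw": 0.2,"tx": 0.008,"ty": 0.011,"tz": 0.165,"ax": 0,"ay": 0,"az": 0},
    {"jaw": 0.2,"tx": 0.008,"ty": 0.011,"tz": 0.172,"ax": 0,"ay": 0,"az": 0}
  ]
}}

```text
time: 9.25
tool_pos: [0.6604, -0.1799, 0.1247]
ee_rot: [-3.137, 0.007, -0.058]
wrist_force: [1.0, 0.2, -2.1]
width: 0.0439
```

```bash
python3 - <<'E'
from h import *
goto(.662,-.184,.109,-.057)
E
```

```text
now [ 0.6604 -0.1799  0.1247] [-3.137  0.007 -0.058] w 0.0439 F [ 1.   0.2 -2.1] t 9.25
-> t [0.0019 0.0041 0.0157] a [-0.004  0.007 -0.001] rows 0.3
```

{"op": "step_arm", "data": {
  "steps": [
    {"jaw": 0.2,"tx": 0.002,"ty": 0.004,"tz": 0.006,"ax": 0,"ay": 0.005,"az": 0},
    {"jaw": 0.2,"tx": 0.002,"ty": 0.004,"tz": 0.011,"ax": 0,"ay": 0.005,"az": 0},
    {"jaw": 0.2,"tx": 0.002,"ty": 0.004,"tz": 0.015,"ax": 0,"ay": 0.005,"az": 0},
    {"jaw": 0.2,"tx": 0.002,"ty": 0.004,"tz": 0.0165,"ax": 0,"ay": 0.005,"az": 0},
    {"jaw": 0.2,"tx": 0.002,"ty": 0.004,"tz": 0.0165,"ax": 0,"ay": 0.005,"az": 0}
  ]
}}

```text
time: 9.75
tool_pos: [0.6624, -0.1841, 0.1088]
ee_rot: [-3.138, 0.001, -0.058]
wrist_force: [0.1, 0.6, -1.5]
width: 0.0441
```

{"op": "step_arm", "data": {
  "steps": [
    {"jaw": 0.2,"tx": 0,"ty": 0,"tz": 0.001,"ax": 0,"ay": 0,"az": 0},
    {"jaw": 0.2,"tx": 0,"ty": 0,"tz": 0.002,"ax": 0,"ay": 0,"az": 0},
    {"jaw": 0.2,"tx": 0,"ty": 0,"tz": 0.0025,"ax": 0,"ay": 0,"az": 0}
  ]
}}

```text
time: 10.05
tool_pos: [0.663, -0.1842, 0.1086]
ee_rot: [-3.138, -0.002, -0.058]
wrist_force: [-1.7, 0.7, 7.1]
width: 0.0438
```

Contact (7 N). Release, opening slightly, then rise.

{"op": "step_arm", "data": {
  "steps": [
    {"jaw": 0.55,"tx": 0,"ty": 0,"tz": 0,"ax": 0,"ay": 0,"az": 0},
    {"jaw": 0.62,"tx": 0,"ty": 0,"tz": 0,"ax": 0,"ay": 0,"az": 0},
    {"jaw": 0.62,"tx": 0,"ty": 0,"tz": 0,"ax": 0,"ay": 0,"az": 0},
    {"jaw": 0.62,"tx": 0,"ty": 0,"tz": -0.02,"ax": 0,"ay": 0,"az": 0},
    {"jaw": 0.62,"tx": 0,"ty": 0,"tz": -0.06,"ax": 0,"ay": 0,"az": 0},
    {"jaw": 0.62,"tx": 0,"ty": 0,"tz": -0.11,"ax": 0,"ay": 0,"az": 0},
    {"jaw": 0.62,"tx": -0.02,"ty": 0,"tz": -0.14,"ax": 0,"ay": 0,"az": 0},
    {"jaw": 0.62,"tx": -0.05,"ty": 0.02,"tz": -0.14,"ax": 0,"ay": 0,"az": 0}
  ]
}}

```text
time: 10.85
tool_pos: [0.6144, -0.2009, 0.2551]
ee_rot: [-3.141, -0.014, -0.055]
wrist_force: [0.1, -0.0, 0.4]
width: 0.0583
```

```bash
python3 - <<'E'
from h import *
goto(.5205,-.3815,.20,-.057)
p,d,m=snap("side")
for q in("tall_jar_mid","short_jar_mid","white_lid_jar_mid"):
  for s in silhouettes("side",q)[:1]:
    P=pts(d,m,s["pixels"]); T=P[P[:,2]>np.percentile(P[:,2],97)-.008]
    print(q,s["confidence"],s["rect"],((T.min(0)+T.max(0))/2).round(4),(T.max(0)-T.min(0)).round(3),np.percentile(P,[2,98],axis=0).round(3).tolist())
E
```

```text
now [ 0.6144 -0.2009  0.2551] [-3.141 -0.014 -0.055] w 0.0583 F [ 0.1 -0.   0.4] t 10.85
-> t [-0.0846  0.1855  0.0539] a [-0.    -0.014  0.002] rows 4.2
tall_jar_mid 0.79 [275.9, 224.8, 298.9, 243.4] [ 0.6535 -0.2184  0.1355] [0.034 0.044 0.022] [[0.636, -0.207, 0.043], [0.674, -0.183, 0.133]]
short_jar_mid 0.71 [190.8, 153.0, 258.4, 199.9] [ 0.5979 -0.019   0.1599] [0.074 0.113 0.012] [[0.503, -0.071, 0.135], [0.627, 0.056, 0.162]]
white_lid_jar_mid 0.66 [288.7, 295.2, 309.6, 319.9] [ 0.6054 -0.3667  0.1124] [0.043 0.044 0.01 ] [[0.58, -0.391, 0.022], [0.624, -0.348, 0.116]]
```

{"op": "step_arm", "data": {
  "steps": [
    {"jaw": 0.9,"tx": -0.02,"ty": 0.044,"tz": 0,"ax": 0,"ay": -0.014,"az": 0},
    {"jaw": 0.9,"tx": -0.042,"ty": 0.09,"tz": 0,"ax": 0,"ay": -0.014,"az": 0},
    {"jaw": 0.9,"tx": -0.062,"ty": 0.135,"tz": 0.02,"ax": 0,"ay": -0.014,"az": 0},
    {"jaw": 0.9,"tx": -0.084,"ty": 0.18,"tz": 0.04,"ax": 0,"ay": -0.014,"az": 0},
    {"jaw": 0.9,"tx": -0.085,"ty": 0.1855,"tz": 0.054,"ax": 0,"ay": -0.014,"az": 0},
    {"jaw": 0.9,"tx": -0.085,"ty": 0.1855,"tz": 0.054,"ax": 0,"ay": -0.014,"az": 0}
  ]
}}

```text
time: 11.65
tool_pos: [0.5136, -0.3825, 0.1879]
ee_rot: [-3.132, 0.019, -0.062]
wrist_force: [-0.3, 0.7, -0.6]
width: 0.0844
```

```bash
python3 - <<'E'
from h import *
p,d,m=snap("wrist"); save(p,"w5")
for q in("short_jar_mid","white_lid_jar_mid"):
    for s in silhouettes("wrist",q)[:2]:
        P=pts(d,m,s["pixels"]); T=P[P[:,2]>np.percentile(P[:,2],95)-.006]
        print(q,s["confidence"],s["rect"],len(T),((T.min(0)+T.max(0))/2).round(4),(T.max(0)-T.min(0)).round(3))
# tall jar: points in the back of the cork bay above the mat
full=pts(d,m,d>0); a=full[(full[:,2]>.1)&(full[:,2]<.14)&(full[:,0]>.62)&(full[:,0]<.69)&(full[:,1]<-.13)&(full[:,1]>-.225)]
if len(a)>20: print("tall top",np.percentile(a,[2,50,98],axis=0).round(3).tolist())
goto(.521,-.381,.066,-.057)
E
```

```text
short_jar_mid 0.93 [221.3, 145.1, 275.9, 207.3] 2015 [ 0.523  -0.3781  0.0845] [0.051 0.051 0.007]
white_lid_jar_mid 0.86 [195.1, 61.6, 257.3, 127.2] 2606 [ 0.607  -0.3637  0.1152] [0.045 0.044 0.007]
tall top [[0.638, -0.204, 0.101], [0.653, -0.2, 0.108], [0.674, -0.186, 0.122]]
now [ 0.5168 -0.3809  0.1933] [-3.137  0.011 -0.058] w 0.0845 F [-0.7  0.1  0.2] t 11.8
-> t [0.0057 0.0005 0.1273] a [-0.005  0.011 -0.001] rows 2.5
```

View pics/w5.png

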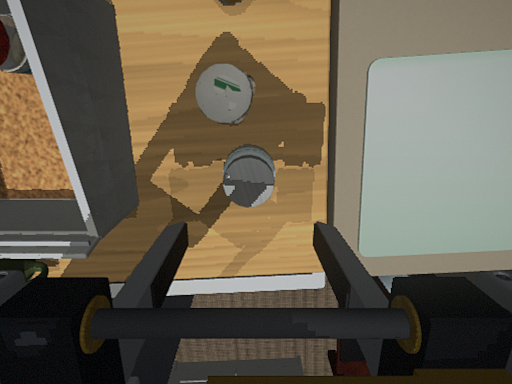

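Between the fingers the short jar is at px (248,178). The white-lid jar behind it at (225,92) is clear. Next I descend and grip.

{"op": "step_arm", "data": {
  "steps": [
    {"jaw": 0.9,"tx": 0.006,"ty": -0.002,"tz": 0.04,"ax": 0,"ay": 0.01,"az": 0},
    {"jaw": 0.9,"tx": 0.007,"ty": -0.002,"tz": 0.085,"ax": 0,"ay": 0.01,"az": 0},
    {"jaw": 0.9,"tx": 0.007,"ty": -0.002,"tz": 0.12,"ax": 0,"ay": 0.01,"az": 0},
    {"jaw": 0.9,"tx": 0.007,"ty": -0.002,"tz": 0.131,"ax": 0,"ay": 0.01,"az": 0},
    {"jaw": 0.9,"tx": 0.007,"ty": -0.002,"tz": 0.131,"ax": 0,"ay": 0.01,"az": 0},
    {"jaw": 0.5,"tx": 0.007,"ty": -0.002,"tz": 0.131,"ax": 0,"ay": 0.01,"az": 0},
    {"jaw": 0.35,"tx": 0.007,"ty": -0.002,"tz": 0.131,"ax": 0,"ay": 0.01,"az": 0},
    {"jaw": 0.35,"tx": 0.007,"ty": -0.002,"tz": 0.131,"ax": 0,"ay": 0.01,"az": 0}
  ]
}}

```text
time: 12.6
tool_pos: [0.5237, -0.3796, 0.0651]
ee_rot: [-3.14, -0.002, -0.058]
wrist_force: [-0.1, 0.6, -0.4]
width: 0.0638
```

{"op": "step_arm", "data": {
  "steps": [
    {"jaw": 0.35,"tx": 0,"ty": 0,"tz": 0,"ax": 0,"ay": 0,"az": 0},
    {"jaw": 0.35,"tx": 0,"ty": 0,"tz": 0,"ax": 0,"ay": 0,"az": 0},
    {"jaw": 0.35,"tx": 0,"ty": 0,"tz": -0.02,"ax": 0,"ay": 0,"az": 0},
    {"jaw": 0.35,"tx": 0,"ty": 0,"tz": -0.06,"ax": 0,"ay": 0,"az": 0},
    {"jaw": 0.35,"tx": 0,"ty": 0,"tz": -0.11,"ax": 0,"ay": 0,"az": 0},
    {"jaw": 0.35,"tx": 0,"ty": 0,"tz": -0.16,"ax": 0,"ay": 0,"az": 0},
    {"jaw": 0.35,"tx": 0,"ty": 0,"tz": -0.19,"ax": 0,"ay": 0,"az": 0},
    {"jaw": 0.35,"tx": 0,"ty": 0,"tz": -0.19,"ax": 0,"ay": 0,"az": 0}
  ]
}}

```text
time: 13.4
tool_pos: [0.5248, -0.3813, 0.2621]
ee_rot: [3.136, -0.012, -0.058]
wrist_force: [0.2, 0.9, -1.6]
width: 0.0512
```

```bash
python3 - <<'E'
from h import *
goto(.545,-.166,.25,-.057+np.pi/2)
goto(.545,-.166,.25,-.057-np.pi/2)
print(get_obs()["joint_positions"].round(2))
E
```

```text
now [ 0.5248 -0.3813  0.2621] [ 3.136 -0.012 -0.058] w 0.0512 F [ 0.2  0.9 -1.6] t 13.4
-> t [ 0.0075 -0.2162  0.0109] a [ 0.014 -0.005 -1.572] rows 10.5
now [ 0.5248 -0.3813  0.2621] [ 3.136 -0.012 -0.058] w 0.0512 F [ 0.2  0.9 -1.6] t 13.4
-> t [ 0.0075 -0.2162  0.0109] a [-0.005 -0.014  1.57 ] rows 10.5
[-0.72  0.3   1.03  0.    1.8   0.91]
```

{"op": "step_arm", "data": {
  "steps": [
    {"jaw": 0.35,"tx": 0,"ty": -0.015,"tz": 0.002,"ax": 0,"ay": 0,"az": -0.12},
    {"jaw": 0.35,"tx": 0.002,"ty": -0.035,"tz": 0.004,"ax": 0,"ay": 0,"az": -0.26},
    {"jaw": 0.35,"tx": 0.003,"ty": -0.06,"tz": 0.006,"ax": 0,"ay": 0,"az": -0.4},
    {"jaw": 0.35,"tx": 0.004,"ty": -0.085,"tz": 0.008,"ax": 0,"ay": 0,"az": -0.54},
    {"jaw": 0.35,"tx": 0.005,"ty": -0.11,"tz": 0.01,"ax": 0,"ay": 0,"az": -0.68},
    {"jaw": 0.35,"tx": 0.006,"ty": -0.135,"tz": 0.011,"ax": 0,"ay": 0,"az": -0.82},
    {"jaw": 0.35,"tx": 0.007,"ty": -0.16,"tz": 0.011,"ax": 0,"ay": 0,"az": -0.96},
    {"jaw": 0.35,"tx": 0.007,"ty": -0.18,"tz": 0.011,"ax": 0,"ay": 0,"az": -1.1}
  ]
}}

```text
time: 14.2
tool_pos: [0.5413, -0.2002, 0.2461]
ee_rot: [3.134, -0.0, 1.049]
wrist_force: [0.4, -1.2, -3.0]
width: 0.0506
```

```bash
python3 - <<'E'
from h import *
goto(.545,-.168,.25,-.057+np.pi/2)
E
```

```text
now [ 0.5413 -0.2002  0.2461] [ 3.134 -0.     1.049] w 0.0506 F [ 0.4 -1.2 -3. ] t 14.2
-> t [ 0.0297 -0.0128 -0.004 ] a [ 0.007  0.001 -0.465] rows 3.1
```

{"op": "step_arm", "data": {
  "steps": [
    {"jaw": 0.35,"tx": 0.01,"ty": -0.004,"tz": -0.004,"ax": 0.007,"ay": 0,"az": -0.13},
    {"jaw": 0.35,"tx": 0.02,"ty": -0.009,"tz": -0.004,"ax": 0.007,"ay": 0,"az": -0.27},
    {"jaw": 0.35,"tx": 0.03,"ty": -0.013,"tz": -0.004,"ax": 0.007,"ay": 0,"az": -0.4},
    {"jaw": 0.35,"tx": 0.03,"ty": -0.013,"tz": -0.004,"ax": 0.007,"ay": 0,"az": -0.465},
    {"jaw": 0.35,"tx": 0.03,"ty": -0.013,"tz": -0.004,"ax": 0.007,"ay": 0,"az": -0.465},
    {"jaw": 0.35,"tx": 0.03,"ty": -0.013,"tz": -0.004,"ax": 0.007,"ay": 0,"az": -0.465}
  ]
}}

```text
time: 14.8
tool_pos: [0.5442, -0.1675, 0.2476]
ee_rot: [-3.138, 0.0, 1.512]
wrist_force: [0.2, -0.3, -1.6]
width: 0.0508
```

```bash
python3 - <<'E'
from h import *
goto(.545,-.168,.08,-.057+np.pi/2)
p,d,m=snap("side"); p2,d2,m2=snap("top")
for q in("tall_jar_mid","short_jar_mid"):
  for s in silhouettes("side",q)[:1]:
    P=pts(d,m,s["pixels"]); print(q,s["confidence"],s["rect"],np.percentile(P,[2,50,98],axis=0).round(3).tolist())
cv2.imwrite('pics/w6.png',np.hstack([cv2.resize(p[80:330,150:400],(400,400)),cv2.resize(p2[100:300,130:330],(400,400))])[...,::-1])
E
```

```text
now [ 0.5442 -0.1675  0.2476] [-3.138  0.     1.512] w 0.0508 F [ 0.2 -0.3 -1.6] t 14.8
-> t [-0.0005  0.0015  0.1675] a [-0.004  0.    -0.002] rows 3.4
tall_jar_mid 0.69 [274.2, 214.6, 299.9, 245.3] [[0.636, -0.206, 0.04], [0.652, -0.194, 0.123], [0.677, -0.166, 0.134]]
short_jar_mid 0.76 [224.1, 197.1, 253.4, 231.8] [[0.517, -0.2, 0.206], [0.541, -0.184, 0.261], [0.567, -0.154, 0.266]]
```

View pics/w6.png

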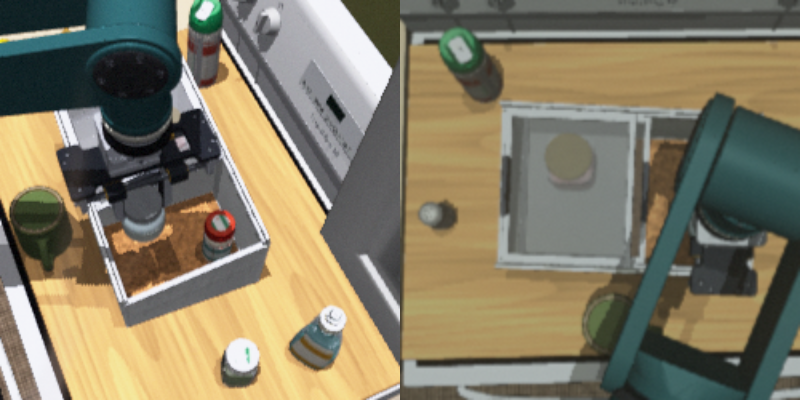

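{"op": "step_arm", "data": {
  "steps": [
    {"jaw": 0.35,"tx": -0.002,"ty": 0.012,"tz": 0.015,"ax": -0.004,"ay": 0,"az": 0},
    {"jaw": 0.35,"tx": -0.002,"ty": 0.012,"tz": 0.045,"ax": -0.004,"ay": 0,"az": 0},
    {"jaw": 0.35,"tx": -0.002,"ty": 0.012,"tz": 0.075,"ax": -0.004,"ay": 0,"az": 0},
    {"jaw": 0.35,"tx": -0.002,"ty": 0.012,"tz": 0.1,"ax": -0.004,"ay": 0,"az": 0},
    {"jaw": 0.35,"tx": -0.002,"ty": 0.012,"tz": 0.12,"ax": -0.004,"ay": 0,"az": 0},
    {"jaw": 0.35,"tx": -0.002,"ty": 0.012,"tz": 0.14,"ax": -0.004,"ay": 0,"az": 0},
    {"jaw": 0.35,"tx": -0.002,"ty": 0.012,"tz": 0.152,"ax": -0.004,"ay": 0,"az": 0},
    {"jaw": 0.35,"tx": -0.002,"ty": 0.012,"tz": 0.158,"ax": -0.004,"ay": 0,"az": 0}
  ]
}}

```text
time: 15.8
tool_pos: [0.5558, -0.1706, 0.0899]
ee_rot: [3.141, 0.0, 1.512]
wrist_force: [-0.2, -0.3, -2.1]
width: 0.0507
```

{"op": "step_arm", "data": {
  "steps": [
    {"jaw": 0.35,"tx": 0,"ty": 0,"tz": 0.003,"ax": 0,"ay": 0,"az": 0},
    {"jaw": 0.35,"tx": 0,"ty": 0,"tz": 0.006,"ax": 0,"ay": 0,"az": 0},
    {"jaw": 0.35,"tx": 0,"ty": 0,"tz": 0.009,"ax": 0,"ay": 0,"az": 0},
    {"jaw": 0.35,"tx": 0,"ty": 0,"tz": 0.011,"ax": 0,"ay": 0,"az": 0}
  ]
}}

```text
time: 16.2
tool_pos: [0.5562, -0.1708, 0.0795]
ee_rot: [3.14, 0.001, 1.512]
wrist_force: [-0.3, -0.4, -2.6]
width: 0.051
```

{"op": "step_arm", "data": {
  "steps": [
    {"jaw": 0.35,"tx": 0,"ty": 0,"tz": 0.0015,"ax": 0,"ay": 0,"az": 0},
    {"jaw": 0.35,"tx": 0,"ty": 0,"tz": 0.003,"ax": 0,"ay": 0,"az": 0},
    {"jaw": 0.35,"tx": 0,"ty": 0,"tz": 0.0035,"ax": 0,"ay": 0,"az": 0}
  ]
}}

```text
time: 16.5
tool_pos: [0.5565, -0.1712, 0.0778]
ee_rot: [3.139, 0.002, 1.512]
wrist_force: [-3.1, 0.5, 5.8]
width: 0.0509
```

Touchdown. Next I release and rise straight up.

{"op": "step_arm", "data": {
  "steps": [
    {"jaw": 0.6,"tx": 0,"ty": 0,"tz": 0,"ax": 0,"ay": 0,"az": 0},
    {"jaw": 0.66,"tx": 0,"ty": 0,"tz": 0,"ax": 0,"ay": 0,"az": 0},
    {"jaw": 0.66,"tx": 0,"ty": 0,"tz": 0,"ax": 0,"ay": 0,"az": 0},
    {"jaw": 0.66,"tx": 0,"ty": 0,"tz": -0.015,"ax": 0,"ay": 0,"az": 0},
    {"jaw": 0.66,"tx": 0,"ty": 0,"tz": -0.05,"ax": 0,"ay": 0,"az": 0},
    {"jaw": 0.66,"tx": 0,"ty": 0,"tz": -0.09,"ax": 0,"ay": 0,"az": 0},
    {"jaw": 0.66,"tx": 0,"ty": 0,"tz": -0.14,"ax": 0,"ay": 0,"az": 0},
    {"jaw": 0.66,"tx": 0,"ty": 0,"tz": -0.16,"ax": 0,"ay": 0,"az": 0}
  ]
}}

```text
time: 17.3
tool_pos: [0.5577, -0.1715, 0.2454]
ee_rot: [3.129, 0.005, 1.512]
wrist_force: [0.5, -0.3, -0.5]
width: 0.0623
```

```bash
python3 - <<'E'
from h import *
# pull now at ~(.596,-.092)
goto(.597,-.091,.23,-.057)
p,d,m=snap("wrist"); p2,d2,m2=snap("side")
for c,dd,mm in(("side",d2,m2),("wrist",d,m)):
 for q in("tall_jar_mid","short_jar_mid","door_right_pull"):
  for s in silhouettes(c,q)[:1]:
    P=pts(dd,mm,s["pixels"]); print(c,q,s["confidence"],s["rect"],np.percentile(P,[2,50,98],axis=0).round(3).tolist())
cv2.imwrite('pics/w7.png',np.hstack([cv2.resize(p2[80:330,150:400],(400,400)),cv2.resize(p,(400,400))])[...,::-1])
E
```

```text
now [ 0.5577 -0.1715  0.2454] [3.129 0.005 1.512] w 0.0623 F [ 0.5 -0.3 -0.5] t 17.3
-> t [0.0827 0.0343 0.0154] a [ 0.014 -0.006  1.569] rows 10.5
side tall_jar_mid 0.81 [276.1, 212.1, 300.8, 246.4] [[0.636, -0.206, 0.045], [0.652, -0.194, 0.126], [0.676, -0.168, 0.135]]
side short_jar_mid 0.56 [331.2, 270.5, 364.7, 313.7] [[0.693, -0.415, 0.014], [0.707, -0.391, 0.119], [0.735, -0.35, 0.2]]
side door_right_pull 0.79 [212.6, 178.9, 281.0, 208.0] [[0.511, -0.192, 0.125], [0.58, -0.093, 0.17], [0.674, -0.083, 0.353]]
wrist tall_jar_mid 0.65 [304.8, 155.9, 368.2, 213.3] [[0.637, -0.202, 0.03], [0.653, -0.175, 0.134], [0.68, -0.16, 0.137]]
wrist short_jar_mid 0.74 [225.6, 148.7, 273.4, 203.3] [[0.534, -0.195, 0.045], [0.558, -0.167, 0.096], [0.583, -0.145, 0.098]]
wrist door_right_pull 0.82 [183.3, 86.0, 419.0, 111.2] [[0.507, -0.097, 0.128], [0.609, -0.084, 0.158], [0.697, -0.071, 0.191]]
```

View pics/w7.png

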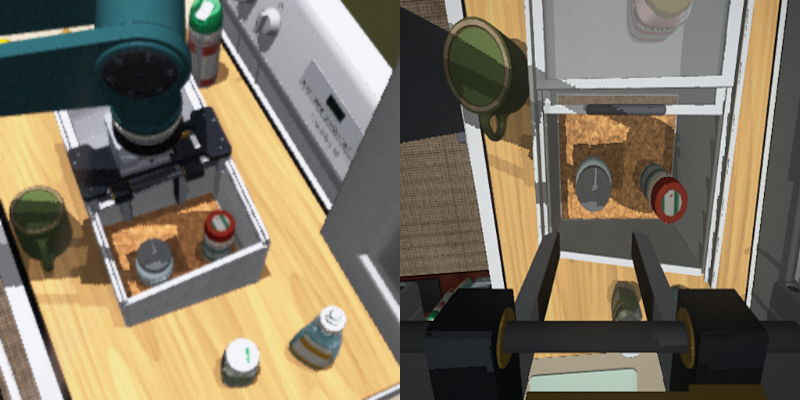

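Both jars stand in the bay: the short one at left-panel px (153,262), the tall one at (220,232). The door pull is at right-panel px (625,108). Next I shut the fingers, go beyond the pull on its +y side and push the door shut.

{"op": "step_arm", "data": {
  "steps": [
    {"jaw": 0.3,"tx": 0.04,"ty": 0.011,"tz": 0.005,"ax": 0.014,"ay": 0,"az": 0},
    {"jaw": 0,"tx": 0.08,"ty": 0.022,"tz": 0.01,"ax": 0.014,"ay": 0,"az": 0},
    {"jaw": 0,"tx": 0.115,"ty": 0.032,"tz": 0.015,"ax": 0.014,"ay": 0,"az": 0},
    {"jaw": 0,"tx": 0.115,"ty": 0.032,"tz": 0.015,"ax": 0.014,"ay": 0,"az": 0},
    {"jaw": 0,"tx": 0.115,"ty": 0.032,"tz": 0.015,"ax": 0.014,"ay": 0,"az": 0},
    {"jaw": 0,"tx": 0.115,"ty": 0.032,"tz": 0.045,"ax": 0.014,"ay": 0,"az": 0},
    {"jaw": 0,"tx": 0.115,"ty": 0.032,"tz": 0.068,"ax": 0.014,"ay": 0,"az": 0},
    {"jaw": 0,"tx": 0.115,"ty": 0.032,"tz": 0.068,"ax": 0.014,"ay": 0,"az": 0}
  ]
}}

```text
time: 18.5
tool_pos: [0.5935, -0.0593, 0.1669]
ee_rot: [-3.127, 0.001, 1.51]
wrist_force: [0.5, -0.4, 0.8]
width: 0.0018
```

```bash
python3 - <<'E'
from h import *
goto(.587,-.2265,.177,-.057+np.pi/2)
p,d,m=snap("wrist"); save(p,"w8")
E
```

```text
now [ 0.5935 -0.0593  0.1669] [-3.127e+00  1.000e-03  1.510e+00] w 0.0018 F [ 0.5 -0.4  0.8] t 18.5
-> t [-0.1672  0.0036 -0.01  ] a [-0.015  0.001 -0.004] rows 3.4
```

View pics/w8.png

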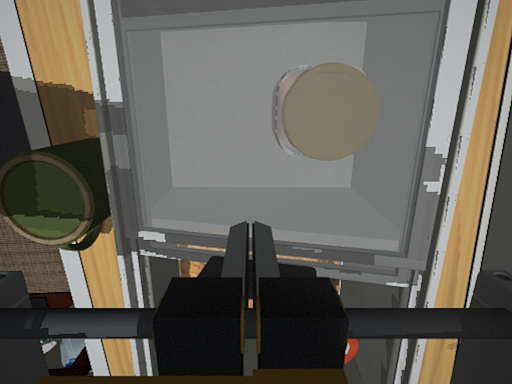

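The fingers are over the left panel at px (250,240), on the jam-jar side of the pull. I raise 8 mm and push.

{"op": "step_arm", "data": {
  "steps": [
    {"jaw": 0,"tx": 0,"ty": 0,"tz": -0.008,"ax": -0.015,"ay": 0,"az": 0},
    {"jaw": 0,"tx": -0.02,"ty": 0.001,"tz": -0.008,"ax": -0.015,"ay": 0,"az": 0},
    {"jaw": 0,"tx": -0.04,"ty": 0.001,"tz": -0.008,"ax": -0.015,"ay": 0,"az": 0},
    {"jaw": 0,"tx": -0.065,"ty": 0.002,"tz": -0.008,"ax": -0.015,"ay": 0,"az": 0},
    {"jaw": 0,"tx": -0.09,"ty": 0.002,"tz": -0.008,"ax": -0.015,"ay": 0,"az": 0},
    {"jaw": 0,"tx": -0.115,"ty": 0.003,"tz": -0.008,"ax": -0.015,"ay": 0,"az": 0},
    {"jaw": 0,"tx": -0.14,"ty": 0.003,"tz": -0.008,"ax": -0.015,"ay": 0,"az": 0},
    {"jaw": 0,"tx": -0.155,"ty": 0.003,"tz": -0.008,"ax": -0.015,"ay": 0,"az": 0}
  ]
}}

```text
time: 19.35
tool_pos: [0.5862, -0.2159, 0.1759]
ee_rot: [-3.141, 0.0, 1.508]
wrist_force: [-0.5, 2.8, 1.9]
width: 0.0005
```

{"op": "step_arm", "data": {
  "steps": [
    {"jaw": 0,"tx": -0.004,"ty": 0,"tz": 0,"ax": 0,"ay": 0,"az": 0},
    {"jaw": 0,"tx": -0.008,"ty": 0,"tz": 0,"ax": 0,"ay": 0,"az": 0},
    {"jaw": 0,"tx": -0.01,"ty": 0,"tz": 0,"ax": 0,"ay": 0,"az": 0}
  ]
}}

```text
time: 19.65
tool_pos: [0.5855, -0.2226, 0.176]
ee_rot: [-3.141, -0.006, 1.51]
wrist_force: [-1.0, 10.5, 1.2]
width: 0.0004
```

Force rose from 2.8 to 10.5 N, which looks like the end stop. I back off, lift, retreat and check.

{"op": "step_arm", "data": {
  "steps": [
    {"jaw": 0,"tx": 0.012,"ty": 0,"tz": 0,"ax": 0,"ay": 0,"az": 0},
    {"jaw": 0,"tx": 0.014,"ty": 0,"tz": -0.02,"ax": 0,"ay": 0,"az": 0},
    {"jaw": 0,"tx": 0.014,"ty": 0,"tz": -0.06,"ax": 0,"ay": 0,"az": 0},
    {"jaw": 0,"tx": 0.014,"ty": -0.03,"tz": -0.1,"ax": 0,"ay": 0,"az": 0},
    {"jaw": 0,"tx": 0.014,"ty": -0.08,"tz": -0.12,"ax": 0,"ay": 0,"az": 0},
    {"jaw": 0,"tx": 0.014,"ty": -0.13,"tz": -0.12,"ax": 0,"ay": 0,"az": 0},
    {"jaw": 0,"tx": -0.03,"ty": -0.16,"tz": -0.12,"ax": 0,"ay": 0,"az": 0},
    {"jaw": 0,"tx": -0.08,"ty": -0.18,"tz": -0.12,"ax": 0,"ay": 0,"az": 0}
  ]
}}

```text
time: 20.45
tool_pos: [0.4037, -0.283, 0.2977]
ee_rot: [3.14, -0.003, 1.514]
wrist_force: [0.2, -0.7, 0.3]
width: 0.0006
```

{"op": "step_arm", "data": {
  "steps": [
    {"jaw": 0,"tx": -0.05,"ty": -0.02,"tz": 0,"ax": 0,"ay": 0,"az": 0},
    {"jaw": 0,"tx": -0.1,"ty": -0.04,"tz": 0,"ax": 0,"ay": 0,"az": 0},
    {"jaw": 0,"tx": -0.14,"ty": -0.06,"tz": 0,"ax": 0,"ay": 0,"az": 0},
    {"jaw": 0,"tx": -0.14,"ty": -0.06,"tz": 0,"ax": 0,"ay": 0,"az": 0},
    {"jaw": 0,"tx": -0.14,"ty": -0.06,"tz": 0,"ax": 0,"ay": 0,"az": 0}
  ]
}}

```text
time: 20.95
tool_pos: [0.3354, -0.4197, 0.2968]
ee_rot: [3.14, -0.003, 1.512]
wrist_force: [1.5, -0.8, 0.8]
width: 0.0005
```

```bash
python3 - <<'E'
from h import *
goto(.3,-.4,.3,1.51)
ims=[]
for c in("top","side"):
    p,d,m=snap(c); ims.append(p)
    full=np.full(d.shape+(3,),np.nan); full[d>0]=pts(d,m,d>0); z=full[...,2]
    g=p.astype(int).max(2); mk=(g<75)&(z>.15)&(z<.2)&(full[...,0]>.5)&(full[...,0]<.66)&(full[...,1]>-.3)
    n,l,st,ce=cv2.connectedComponentsWithStats(mk.astype(np.uint8))
    for i in range(1,n):
        if st[i,4]>25: print(c,"pull",st[i,4],np.median(full[l==i],0).round(4))
    for q in("jam_jar_mid","mill_mid","white_lid_jar_mid","mug_mid"):
        for s in silhouettes(c,q)[:1]:
            P=pts(d,m,s["pixels"]); print(c,q,round(s["confidence"],2),np.median(P,0).round(3))
cv2.imwrite('pics/fin.png',np.hstack([cv2.resize(ims[0][100:300,130:380],(400,320)),cv2.resize(ims[1][80:360,130:400],(400,320))])[...,::-1])
E
```

```text
now [ 0.3354 -0.4197  0.2968] [ 3.140e+00 -3.000e-03  1.512e+00] w 0.0005 F [ 1.5 -0.8  0.8] t 20.95
-> t [ 0.0175 -0.0365 -0.0032] a [ 0.001 -0.003  0.002] rows 0.8
top pull 104 [0.6098 0.0911 0.1773]
top pull 91 [ 0.5894 -0.2329  0.171 ]
top mill_mid 0.8 [0.576 0.205 0.091]
top white_lid_jar_mid 0.77 [ 0.599 -0.356  0.112]
top mug_mid 0.64 [ 0.416 -0.046  0.109]
side pull 167 [0.6048 0.0906 0.1716]
side pull 187 [ 0.5889 -0.2404  0.1681]
side mill_mid 0.79 [0.576 0.199 0.071]
side white_lid_jar_mid 0.95 [ 0.6   -0.374  0.11 ]
side mug_mid 0.67 [ 0.418 -0.063  0.105]
```

View pics/fin.png

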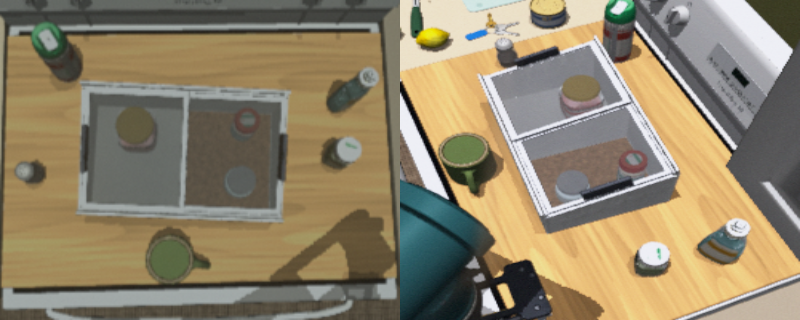

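The picture shows both doors closed, with the pulls at px (84,147) and (283,157). The tall jar is upright at (247,122), the short one at (240,180), and everything else is in place. I hand in.

```bash
python3 -c "
from bench import *
print(close_job())"
```

```text
the job is handed in; nothing more can be done
None
```

The job is done and handed in at about 21 s of the 69 s allowed; the hand-in reports no verdict. I slid the right door open and stood the tall jar in the back half of the cork bay. The short jar then went in the front half, and I pushed the door shut.

**Last checks:**
- **Doors:** both pulls measured within about 2 mm in y of where they were at the start. The push force rose from 2.8 to 10.5 N at the end stop, so the door should be fully shut.
- **Jars:** both looked upright in the bay through the closed door. Before closing, they measured about (0.66, -0.18) m for the tall one and (0.558, -0.170) m for the short one.
- **Other things:** the shaker, white-lidded jar and mug measured in place to within a centimetre or so. The jam jar was not picked up by the detector, and I did not re-measure the squeeze bottle and spray can; those three I checked by picture only.
- **Disagreement:** an early outline fit put the case centre about 8 mm lower in x than later measurements. I used the later value, which three separate measurements supported.

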